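# Seat a keyed sample washer on the goods-in gauge

## Task

Check the sample washer on the gauge: with the fingertips, push gently against the washer's upright ear to turn it, without squeezing the ear, until the notch in its rim stands over the gauge's key, then press the washer down until it is fully home on the base, and let go. Do not lift the washer off its spindle, and leave the loose nut, bolt and little carton where they are.

Things in the scene. Friction and masses are not known exactly. Their poses are not given: they have to be found in the camera images.
- gauge: The check gauge, fixed to the bench: round dark steel base, 160 mm diameter, 15 mm thick, with an upright spindle in its centre (30 mm diameter, top 29 mm above the bench) and one key near its edge (see key_tip). Placed and turned anyhow. Origin: centre of the base's underside, on the bench; z up, x axis from the spindle towards the key.
- washer: Loose steel washer on the spindle: 120 mm diameter, 6 mm thick, 0.5 kg, bore 32 mm, one notch in the rim, one upright ear on top opposite the notch. Origin: centre of its underside; z up, x axis towards the notch. It starts level on the pad, underside 23 mm above the bench, 40 to 180 degrees off the key either way; fully home its underside is on the base, at 15 mm. It stays where it is turned to.
- ear: The washer's upright ear, rigid on it: a steel tab 6 mm thick (along the turning direction), 20 mm wide (radially, 34 to 54 mm from the washer's centre), 20 mm high above the washer's top. Origin: middle of its foot, 44 mm from the centre on the washer's -x side; axes as the washer's. A few newtons on its flat face turn the washer; over 18 N from the fingers counts as squeezing.
- notch (a point): Middle of the washer's notch, 54 mm from the washer's centre, level with its top. The notch is 20 mm wide, open at the rim, from 47 mm radius outwards: 4 mm to spare each side of the key. Off the key, the washer can be pressed down only 2 mm.
- key_tip (a point): Top of the key, 54 mm from the spindle axis, 21 mm above the bench; the notch must come straight above it. The key is a radial steel bar 12 mm wide, 48 to 74 mm from the axis, 6 mm above the base. Its outer 10 mm are a block 16 mm wide, 14 mm above the base, which stands outside the washer's rim, in view.
- pad (a joint): Black nylon lift pad round the spindle under the washer, 84 mm diameter. Value: how far it is pressed down, 0 m (washer up) to 0.008 m (flush with the base, washer home). It moves stiffly, with 6 to 10 N, carries the washer's weight and stays where it is left. Press the washer within 42 mm of its centre, over the pad, and it goes down level.
- nut: Bystander: a loose large steel hexagon nut, 55 mm across the flats, 29 mm high, lying flat. Origin: centre of its underside.
- bolt: Bystander: a loose steel hexagon bolt standing on its head, head 36 mm across, shank 20 mm, 75 mm high. Origin: centre of its underside.
- carton: Bystander: a small open carton full of nuts, 75 x 90 x 42 mm high. Origin: centre of its underside.
Mind the look-alikes: they are no part of the job. What is shaped like the washer but yellow is not meant.

How it is judged:
By the outcome, as a careful person would: the job done as asked, in the order asked, and still so for the second after the job is handed in, with the robot touching nothing.
It also fails if it takes over 48 s, if anything falls off the work surface, if the arm or the gripper's body presses on something with over 40 N, if the wrist force passes 120 N, or if a joint passes its speed limit or range.

## Robot

A 6-joint arm with a two-finger parallel gripper is mounted at the origin on the work surface. World frame = base frame: x ahead of the robot, y to its left, z up, the work surface at z = 0. Lengths are in m, angles in rad, forces in N, time in s.
With the tool pointing down it reaches from about 0.3 to 0.875 m from the base axis. Payload 6.4 kg.
Tool frame: the origin (TCP) lies midway between the tips of the shut fingers; the grasp point (between the pads) lies 19 mm behind it (grasp_offset is the distance from the TCP to the grasp point, in m); z points along the fingers, y is the line along which they close (so a half turn about z gives the same grasp; the last joint's range is limited). The gripper opens to 85 mm and grips with 20 to 120 N. Pads are 22 mm wide; open, the fingers measure 114 mm over their backs; the gripper's body (76 mm by 85 mm) begins 54 mm behind the grasp point. The pads swing forward as they close: fully open they stand 13 mm farther back than shut.
Start: joints at [1.057, 0.181, 1.607, -0, 1.354, -0.206], TCP at [0.174, 0.548, 0.231] pointing down, gripper open.
Joint ranges: [-2.99, 2.99], [-0.89, 2.07], [0.3, 2.58], [-1.14, 4.28], [0, 2.63], [-3.12, 3.12]. Speed limits (rad/s): [2.57, 2.57, 3.01, 3.14, 3.14, 3.14].

## Interface

Orientations are given as a unit quaternion [w, x, y, z].
In Python, from bench import * gives the robot as it stands. The module is installed in compiled form; this text tells all that it offers.
- The arm moves only by the tool servo_tool, never from a script. Its argument "commands" is text: rows parted by semicolons, each of 7 numbers parted by spaces: the turn, a rotation vector about the tool's x, y, z in rad, then the shift along the tool's x, y, z in mm, then the opening, from 0 (shut) to 1 (fully open). In form: wx wy wz dx dy dz claw; .... A call has 1 to 5 rows; each row shifts and turns the commanded pose from where the row before left it, along the tool's axes as they then stand; what a row does not reach is not made up. A row lasts 1/8 s, in which the tool goes at most 62.5 mm and 10.7 degrees, less where a joint would pass 70% of its speed; a pose out of reach is approached as far as the arm can. A call with a gripper value outside its range is refused whole. The fingers move at their own pace and stop on an object; the grip force is fixed at half the most. Time passes only in rows, so rows that do not move let the fingers close. It gives the time, the measured TCP pose, the force, the opening and the grip force at its end, in the units of the state.
- get_obs(): the state, without advancing time (a new reading comes with each control period).
- camera(name): name is "side" or "top"; returns the picture (480x640x3 uint8, blue, green, red); there is no depth.
- calibration(name): a dict with "fx", "fy", "cx", "cy" (pixels), "k1" (the pictures are not rectified: a ray, as slopes to the right and down, at radius r is drawn at 1 + k1 r^2 times it, then the intrinsics apply), "R" (3x3) and "t" (3): a world point X has camera coordinates R X + t. Camera axes: x right, y down, z forward; pixel columns grow to the right and rows downward; lengths in m; the calibration is good to about 2 mm. A picture is of the moment at which its call begins. calibration takes no time and is no camera call.
- hand_in(): hands the job in; it is judged then, once.
The state is a dict: "time_s": time; "q": joint angles; "dq": joint speeds; "joint_efforts": joint torques, N m; "eef_pos": TCP position; "eef_rot": TCP orientation; "wrist_force": force on the tool from outside, world axes, zero at the start; "torque": the same for the moment, N m; "opening": opening from 0.0 (shut) to 1.0 (fully open); "grasp_force": force on a finger pad.
Only numpy, scipy, OpenCV 4.12 (cv2) and the standard library are available. Lean on these libraries where they do the work, as an engineer would, in place of code of your own. Each camera call takes 0.05 s, during which the arm holds its last target. There are 200 camera calls.

## Working session

There is one attempt and no reset: what is moved stays moved. The work goes in short steps, Python scripts to look and compute and a tool call to move; the robot and the scene stay as the last step left them, time stands still between calls to the robot, and variables do not carry over. Pictures are saved under pics/ and viewed, at most 10 in all, crops included, and the job is handed in when it is done.

Besides the shell and the picture viewer there is one more tool, called by a JSON object that holds its "api" and its "payload". servo_tool: Moves the arm, as the interface text tells. Its arguments: {"type":"object","properties":{"commands":{"type":"string"}},"required":["commands"]}

```bash
mkdir -p pics; cat > h.py <<'E'
from bench import *
import numpy as np, cv2
def K(n):
    c=calibration(n); return c,np.array(c["R"]),np.array(c["t"])
def ray(n,u,v):
    c,R,t=K(n); d=np.array([(u-c["cx"])/c["fx"],(v-c["cy"])/c["fy"]]); s=d.copy()
    for _ in range(20): s=d/(1+c["k1"]*(s@s))
    return -R.T@t, R.T@np.array([s[0],s[1],1])
def at(n,u,v,z):
    o,d=ray(n,u,v); return o+d*(z-o[2])/d[2]
def px(n,X):
    c,R,t=K(n); p=R@np.array(X)+t; s=p[:2]/p[2]; s=s*(1+c["k1"]*(s@s))
    return np.array([s[0]*c["fx"]+c["cx"],s[1]*c["fy"]+c["cy"]])
E
python3 - <<'E'
from h import *
for n in("top","side"):
    cv2.imwrite(f"pics/{n}0.png",camera(n)); print(n,calibration(n))
print(get_obs())
E
```

```text
top {'fx': 584.4509299590305, 'fy': 584.4509299590305, 'cx': 320.9819507023799, 'cy': 241.09760747091417, 'k1': -0.04749116945934414, 'R': array([[-0.01776553, -0.99982634,  0.00562881],
       [-0.99410947,  0.0170614 , -0.10702932],
       [ 0.10691469, -0.00749709, -0.99423993]]), 't': array([0.01607693, 0.64921949, 1.0586986 ])}
side {'fx': 496.5709827895612, 'fy': 496.5709827895612, 'cx': 332.0325588644334, 'cy': 238.301454929397, 'k1': -0.11466968873696567, 'R': array([[ 0.81660964, -0.57688082, -0.01890012],
       [-0.34522334, -0.46191817, -0.81697763],
       [ 0.46256841,  0.67367657, -0.57635955]]), 't': array([-0.54332707,  0.28444959,  0.5557944 ])}
{'time_s': 0.1, 'q': array([ 1.05672793e+00,  1.81522862e-01,  1.60789495e+00,  1.17249770e-05,
        1.35381693e+00, -2.06310156e-01]), 'dq': array([ 0.00068776, -0.00091943, -0.00142223,  0.00174443, -0.00119558,
        0.0005953 ]), 'joint_efforts': array([ 2.45126030e-04, -4.45885706e+01, -3.52232087e+01, -2.81921712e-04,
        4.27395600e-03,  6.32480607e-06]), 'eef_pos': array([0.17391546, 0.54754459, 0.23044901]), 'eef_rot': array([-2.94734523e-04,  1.53273760e-01,  9.88183424e-01, -7.66339652e-04]), 'wrist_force': array([ 0.56969257, -0.2495509 , -0.47860173]), 'torque': array([ 0.02548139, -0.01278538,  0.06746341]), 'grasp_force': 0.0, 'opening': 1.0003052304167475}
```

View pics/top0.png

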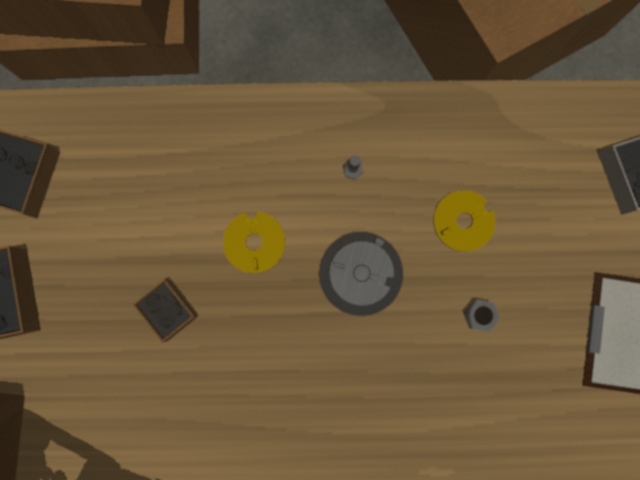

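View pics/side0.png

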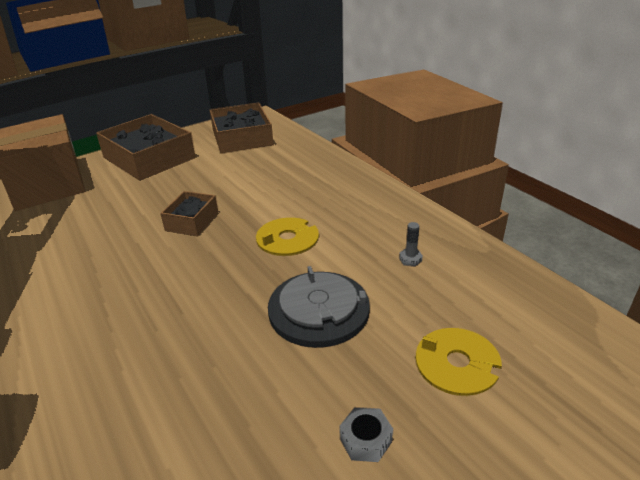

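Candidates in the top view are the grey washer on the dark base (361,273) and two yellow look-alikes at (254,242) and (465,221). I choose the grey one and will check it in an enlarged crop.

```bash
python3 - <<'E'
from h import *
a=cv2.imread("pics/top0.png")[223:323,311:411]; b=cv2.imread("pics/side0.png")[255:355,260:380]
a=cv2.resize(a,(400,400),interpolation=cv2.INTER_CUBIC);b=cv2.resize(b,(400,333),interpolation=cv2.INTER_CUBIC)
o=np.zeros((400,800,3),np.uint8);o[:,:400]=a;o[:333,400:]=b
cv2.imwrite("pics/c0.png",cv2.convertScaleAbs(o,alpha=1.5))
E
```

```text
(no output)
```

View pics/c0.png

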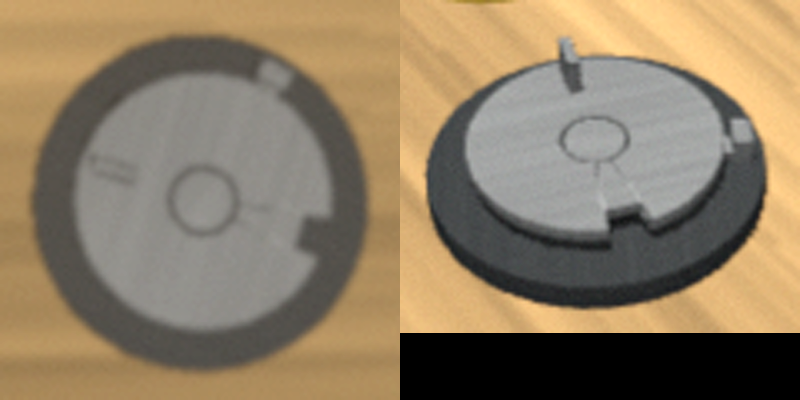

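The crop shows the steel washer: spindle (362,273), key block (380,242), notch (389,282) and ear (340,265). The side view agrees, with the ear upright.

```bash
python3 - <<'E'
from h import *
def c(x,y): return (x+.5)/4-.5+311,(y+.5)/4-.5+223
sp=at("top",*c(203,200),.029); base=at("top",*c(200,202),.015)
wc=at("top",*c(203,201),.029)
print(sp,base,wc)
C=(sp+base)/2
for n,p,z in(("key",(275,76),.029),("notch",(312,236),.029),("eartop",(115,170),.049),("earfoot",(115,170),.029)):
    X=at("top",*c(*p),z)-C; print(n,X,np.hypot(*X[:2]),np.degrees(np.arctan2(X[1],X[0])))
def s(x,y): return (x+.5)*.3-.5+260,(y+.5)*.3-.5+255
for n,p,z in(("sp",(595,140),.029),("eartop",(566,42),.049),("earfoot",(577,88),.029),("key",(741,130),.029),("notch",(625,213),.029)):
    X=at("side",*s(p[0]-400,p[1]),z); print(n,X); X=X-C;print(np.hypot(*X[:2]),np.degrees(np.arctan2(X[1],X[0])))
for n,u,v,z in(("bolt",355,165,.03),("nut",483,316,.029),("carton",166,309,.04)): print(n,at("top",u,v,z))
from scipy.spatial.transform import Rotation as R
q=get_obs()["eef_rot"];print(R.from_quat(np.roll(q,-1)).as_matrix())
E
```

```text
[ 0.58939222 -0.06983867  0.029     ] [ 0.5891988  -0.06945293  0.015     ] [ 0.58892438 -0.06982706  0.029     ]
key [ 0.0578441  -0.03556764  0.007     ] 0.06790431715951088 -31.586855784449185
notch [-0.01764699 -0.05077258  0.007     ] 0.05375194382045929 -109.16588437707122
eartop [0.01356432 0.04145939 0.027     ] 0.04362191612841864 71.88338639003545
earfoot [0.01487597 0.04069291 0.007     ] 0.04332675344851702 69.9192785101094
sp [ 0.58971357 -0.07091939  0.029     ]
0.0013404499472775815 -71.82745551020456
eartop [ 0.60571195 -0.02355528  0.049     ]
0.04892683710046502 70.39520628840651
earfoot [ 0.60356315 -0.03485153  0.029     ]
0.03760594112528516 67.70357045679285
key [ 0.6482023  -0.10555313  0.029     ]
0.06898801714369306 -31.36488452829343
notch [ 0.5735878  -0.11844995  0.029     ]
0.05126965070910186 -107.84086856232034
bolt [ 0.79484855 -0.0628082   0.03      ]
nut [ 0.5042461  -0.29517261  0.029     ]
carton [0.52785668 0.29270002 0.04      ]
[[-9.53014135e-01  3.02924726e-01 -8.17423061e-04]
 [ 3.02925629e-01  9.53013135e-01 -1.42421815e-03]
 [ 3.47584022e-04 -1.60491842e-03 -9.99998652e-01]]
```

{"api": "servo_tool", "payload": {"commands": "0 0 0 -20 -14 0 0; 0 0 0 -40 -28 0 0; 0 0 0 -40 -28 0 0; 0 0 0 -40 -28 0 0; 0 0 0 -40 -28 0 0"}}

```text
time_s: 0.72
eef_pos: [0.308, 0.372, 0.231]
eef_rot: [-0.0, 0.153, 0.988, -0.0]
wrist_force: [0.8, 0.2, -0.7]
opening: 0.002
grasp_force: 0.0
```

{"api": "servo_tool", "payload": {"commands": "0 0 0 -40 -28 0 0; 0 0 0 -40 -28 0 0; 0 0 0 -40 -28 0 0; 0 0 0 -40 -28 0 0; 0 0 0 -40 -28 0 0"}}

```text
time_s: 1.35
eef_pos: [0.4563, 0.1779, 0.2311]
eef_rot: [-0.0, 0.153, 0.988, 0.0]
wrist_force: [1.0, 0.5, -0.6]
opening: 0.001
grasp_force: 0.0
```

{"api": "servo_tool", "payload": {"commands": "0 0 0 -40 -28 20 0; 0 0 0 -40 -28 20 0; 0 0 0 -40 -28 20 0; 0 0 0 -40 -28 20 0; 0 0 0 -40 -27 20 0"}}

```text
time_s: 1.98
eef_pos: [0.6048, -0.0151, 0.1302]
eef_rot: [-0.0, 0.153, 0.988, 0.0]
wrist_force: [0.5, -0.3, 0.3]
opening: 0.001
grasp_force: 0.0
```

{"api": "servo_tool", "payload": {"commands": "0 0 0 -20 0 0 0; 0 0 0 0 0 0 0; 0 0 0 0 0 0 0"}}

```text
time_s: 2.35
eef_pos: [0.6225, -0.0191, 0.131]
eef_rot: [-0.001, 0.153, 0.988, 0.0]
wrist_force: [-0.8, 0.7, -0.2]
opening: 0.001
grasp_force: 0.0
```

{"api": "servo_tool", "payload": {"commands": "0 0 0 -11 -15 0 0; 0 0 0 0 0 25 0; 0 0 0 0 0 25 0; 0 0 0 0 0 22 0; 0 0 0 0 0 0 0"}}

```text
time_s: 2.98
eef_pos: [0.6276, -0.0375, 0.0577]
eef_rot: [-0.002, 0.153, 0.988, 0.0]
wrist_force: [-0.2, -1.2, -0.6]
opening: 0.002
grasp_force: 0.0
```

```bash
cat > look.py <<'E'
from h import *
import sys
k=sys.argv[1]; x=[.589,-.07,.03]
o=[]
for n in("top","side"):
    u,v=px(n,x).astype(int); h=60 if n=="top" else 80
    o.append(cv2.resize(camera(n)[v-h:v+h,u-h:u+h],(400,400),interpolation=cv2.INTER_CUBIC)); print(n,u-h,v-h,h/200)
cv2.imwrite(f"pics/{k}.png",cv2.convertScaleAbs(np.hstack(o),alpha=1.5)); s=get_obs();print(s["eef_pos"],s["q"],s["wrist_force"])
E
python3 look.py c1
```

```text
top 301 212 0.3
side 237 216 0.4
[ 0.62964    -0.03779541  0.06015534] [-2.47736378e-01  4.93806316e-01  1.57333538e+00 -1.69272577e-04
  1.07354734e+00 -1.51075316e+00] [-0.56443337 -0.09739924  0.27550279]
```

View pics/c1.png

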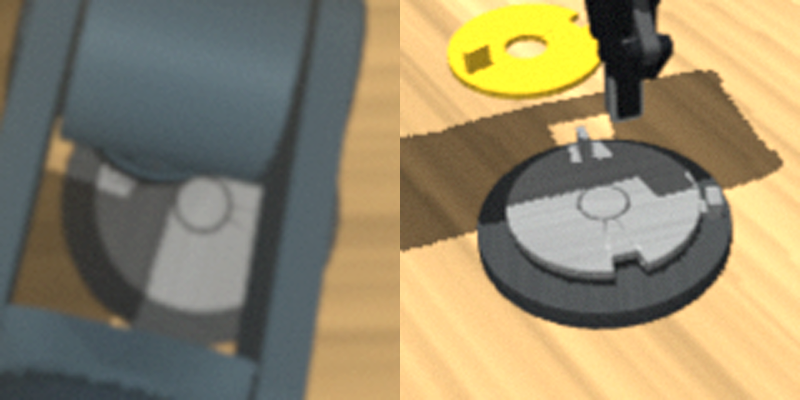

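The side view shows the shut fingertips above the washer, on the key side of the ear (ear at 583,145; tips at 625,115), clear of everything.

{"api": "servo_tool", "payload": {"commands": "0 0 0 0 0 12 0; 0 0 0 0 0 10 0; 0 0 0 0 0 0 0; 0 0 0 4 0 0 0; 0 0 0 3 0 0 0"}}

```text
time_s: 3.7
eef_pos: [0.6225, -0.0352, 0.0376]
eef_rot: [0.0, 0.153, 0.988, -0.0]
wrist_force: [0.4, 0.5, -0.7]
opening: -0.001
grasp_force: 0.0
```

{"api": "servo_tool", "payload": {"commands": "0 0 0 2 0 0 0; 0 0 0 2 0 0 0; 0 0 0 0 0 0 0"}}

```text
time_s: 4.08
eef_pos: [0.6187, -0.034, 0.0374]
eef_rot: [0.0, 0.153, 0.988, -0.0]
wrist_force: [0.3, 0.3, 0.6]
opening: -0.001
grasp_force: 0.0
```

{"api": "servo_tool", "payload": {"commands": "0 0 0 1.5 0 0 0; 0 0 0 1.5 0 0 0; 0 0 0 0 0 0 0"}}

```text
time_s: 4.45
eef_pos: [0.6158, -0.0331, 0.0373]
eef_rot: [-0.0, 0.153, 0.988, -0.0]
wrist_force: [0.2, 0.1, 0.0]
opening: 0.0
grasp_force: 0.0
```

{"api": "servo_tool", "payload": {"commands": "0 0 0 1.5 0 0 0; 0 0 0 1.5 0 0 0; 0 0 0 0 0 0 0"}}

```text
time_s: 4.82
eef_pos: [0.6129, -0.0322, 0.0373]
eef_rot: [-0.0, 0.153, 0.988, -0.0]
wrist_force: [-0.2, -0.9, 0.6]
opening: 0.001
grasp_force: 0.1
```

{"api": "servo_tool", "payload": {"commands": "0 0 0 1.5 0 0 0; 0 0 0 1.5 0 0 0; 0 0 0 1.5 0 0 0"}}

```text
time_s: 5.2
eef_pos: [0.6087, -0.0309, 0.0373]
eef_rot: [0.0, 0.153, 0.988, -0.0]
wrist_force: [2.0, 0.2, -0.9]
opening: -0.001
grasp_force: 0.6
```

```bash
python3 look.py c2
```

```text
top 301 212 0.3
side 237 216 0.4
[ 0.60842615 -0.03080477  0.03725205] [-2.45145568e-01  4.89136977e-01  1.63738689e+00 -7.46724403e-05
  1.01554779e+00 -1.50813125e+00] [-0.04439008 -0.64751522  0.38995047]
```

View pics/c2.png

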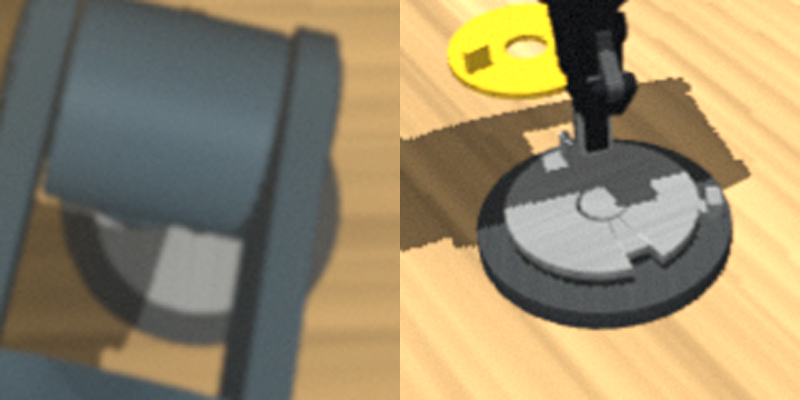

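The side view shows the notch has moved from (627,265) to (642,258), so the shut tips are in contact and turning the washer the right way. Next I follow the arc around the spindle.

{"api": "servo_tool", "payload": {"commands": "0 0 -0.12 2.8 0.6 0 0; 0 0 -0.12 2.8 0.8 0 0; 0 0 -0.12 2.9 0.9 0 0; 0 0 -0.07 2.9 0.9 0 0; 0 0 -0.07 2.9 0.9 0 0"}}

```text
time_s: 5.92
eef_pos: [0.5948, -0.0255, 0.0373]
eef_rot: [0.0, -0.097, 0.995, 0.0]
wrist_force: [1.6, 0.7, 0.4]
opening: 0.001
grasp_force: 0.6
```

```bash
cat > st.py <<'E'
from h import *
from scipy.spatial.transform import Rotation as R
s=get_obs();M=R.from_quat(np.roll(s["eef_rot"],-1)).as_matrix();d=s["eef_pos"]-[.5893,-.0697,0]
xa=np.degrees(np.arctan2(M[1,0],M[0,0]));r=np.hypot(*d[:2]);a=np.degrees(np.arctan2(d[1],d[0]))
print("tcp r",r,"ang",a,"z",d[2],"tool x",xa,"ear est",a+17.7,"want tool x",a+107.7,"q6",s["q"][5],s["wrist_force"],s["time_s"])
E
python3 st.py
```

```text
tcp r 0.04452486929308935 ang 82.90909548086627 z 0.03729348761866385 tool x -168.8549067722584 ear est 100.60909548086627 want tool x 190.60909548086627 q6 -2.007701775027019 [1.60932805 0.67528114 0.38241729] 5.925
```

{"api": "servo_tool", "payload": {"commands": "0 0 -0.07 2.9 0.8 0 0; 0 0 -0.07 2.9 0.8 0 0; 0 0 -0.07 2.9 0.8 0 0; 0 0 -0.07 2.9 0.8 0 0; 0 0 -0.07 2.9 0.8 0 0"}}

```text
time_s: 6.55
eef_pos: [0.5798, -0.0264, 0.0373]
eef_rot: [0.0, -0.269, 0.963, 0.0]
wrist_force: [1.0, 2.0, -0.2]
opening: -0.002
grasp_force: 0.6
```

{"api": "servo_tool", "payload": {"commands": "0 0 -0.07 2.9 0.8 0 0; 0 0 -0.07 2.9 0.8 0 0; 0 0 -0.07 2.9 0.8 0 0; 0 0 0 0 0 0 0"}}

```text
time_s: 7.05
eef_pos: [0.5711, -0.0296, 0.0372]
eef_rot: [-0.0, -0.367, 0.93, 0.0]
wrist_force: [0.4, -0.5, -0.6]
opening: 0.001
grasp_force: 0.0
```

```bash
python3 st.py; python3 look.py c3
```

```text
tcp r 0.04407140449994076 ang 114.45538508654359 z 0.03719767971043682 tool x -136.9381138203136 ear est 132.1553850865436 want tool x 222.1553850865436 q6 -2.5816380466298012 [ 0.39166838 -0.46175828 -0.55886527] 7.05
top 301 212 0.3
side 237 216 0.4
[ 0.57134227 -0.02967692  0.03726988] [-2.59256733e-01  4.22432527e-01  1.73735547e+00 -5.49643339e-05
  9.82140414e-01 -2.58080039e+00] [ 0.65893196 -0.285924   -0.11891383]
```

View pics/c3.png

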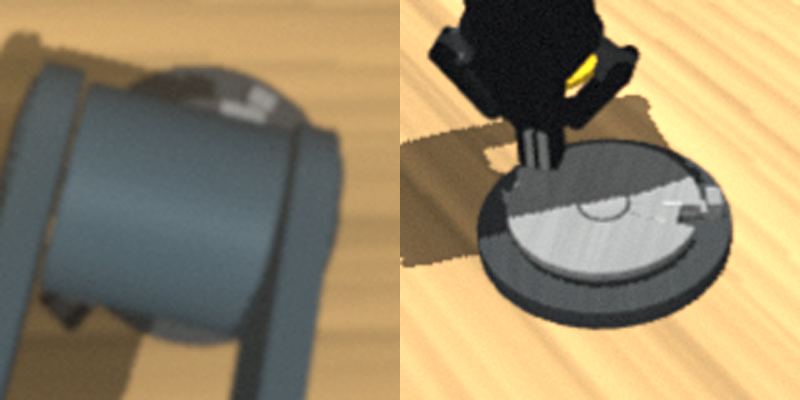

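The side view shows the notch at about (692,210) in the crop, nearly at the key block (713,195).

```bash
python3 - <<'E'
from h import *
C=np.array([.5893,-.0697,0])
for p in((292,211),(278,205),(281,222),(313,195)):
    X=at("side",237+p[0]*.4,216+p[1]*.4,.029)-C; print(p,np.hypot(*X[:2]),np.degrees(np.arctan2(X[1],X[0])))
# predicted crop pixels of notch inner corners (r47, +-10mm) for notch angles
for a in (-52,-47,-44,-40):
    t=np.radians(a);u=np.array([np.cos(t),np.sin(t)]);w=np.array([-u[1],u[0]])
    print(a,[tuple(np.round((px("side",[*(C[:2]+r*u+s*w),.029])-[237,216])/.4).astype(int)) for r,s in((.047,.01),(.047,-.01),(.0592,.01),(.0592,-.01))])
E
```

```text
(292, 211) 0.05660963097856273 -45.87868868408684
(278, 205) 0.047489432707233256 -41.067134481056755
(281, 222) 0.0526511468640658 -57.69859093612699
(313, 195) 0.0692516708770718 -32.026456904107455
-52 [(np.int64(279), np.int64(204)), (np.int64(270), np.int64(226)), (np.int64(298), np.int64(208)), (np.int64(290), np.int64(229))]
-47 [(np.int64(279), np.int64(199)), (np.int64(273), np.int64(221)), (np.int64(299), np.int64(202)), (np.int64(293), np.int64(224))]
-44 [(np.int64(279), np.int64(197)), (np.int64(275), np.int64(219)), (np.int64(298), np.int64(198)), (np.int64(295), np.int64(220))]
-40 [(np.int64(278), np.int64(193)), (np.int64(276), np.int64(215)), (np.int64(298), np.int64(194)), (np.int64(296), np.int64(216))]
```

{"api": "servo_tool", "payload": {"commands": "0 0 -0.05 2 0.6 0 0; 0 0 -0.05 2 0.6 0 0; 0 0 -0.05 2 0.6 0 0; 0 0 -0.05 2 0.6 0 0; 0 0 -0.05 2 0.6 0 0"}}

```text
time_s: 7.78
eef_pos: [0.5627, -0.035, 0.0373]
eef_rot: [0.0, -0.481, 0.877, 0.0]
wrist_force: [0.2, 2.1, 0.2]
opening: -0.002
grasp_force: 0.6
```

{"api": "servo_tool", "payload": {"commands": "0 0 0 0 0 0 0; 0 0 0 0 0 0 0"}}

```text
time_s: 8.02
eef_pos: [0.5627, -0.0353, 0.0373]
eef_rot: [-0.0, -0.48, 0.877, -0.0]
wrist_force: [-0.1, 0.9, 0.2]
opening: -0.002
grasp_force: 0.0
```

```bash
python3 st.py; python3 look.py c4; python3 - <<'E'
import cv2
i=cv2.imread("pics/c4.png")
from h import *
a=camera("side")[270:340,300:390]
cv2.imwrite("pics/c4b.png",cv2.convertScaleAbs(np.hstack([i[:,:200][:, :0],cv2.resize(a,(720,560),interpolation=cv2.INTER_CUBIC)[:,:720]]),alpha=1.5))
C=np.array([.5893,-.0697,0])
f=lambda X:tuple(np.round((px("side",X)-[299.5,269.5])*8-.5).astype(int))
for a in (-40,-36,-34,-31.5,-28):
    t=np.radians(a);u=np.array([np.cos(t),np.sin(t)]);w=np.array([-u[1],u[0]])
    print(a,[f([*(C[:2]+r*u+s*w),.029]) for r,s in((.047,.01),(.047,-.01),(.0592,.01),(.0592,-.01))])
E
```

```text
tcp r 0.043461083388815845 ang 127.70472805404532 z 0.03730856487549132 tool x -122.66206038152576 ear est 145.4047280540453 want tool x 235.40472805404534 q6 -2.84457047559473 [-0.06733808  0.85136976  0.24507385] 8.025
top 301 212 0.3
side 237 216 0.4
[ 0.56270502 -0.03528618  0.03729819] [-2.73061112e-01  4.07256946e-01  1.75952705e+00 -1.07281996e-04
  9.74804895e-01 -2.84519939e+00] [-0.7671628  -0.09845486  0.75767248]Traceback (most recent call last):
  File "<stdin>", line 5, in <module>
    return _nx.concatenate(arrs, 1, dtype=dtype, casting=casting)
           ~~~~~~~~~~~~~~~^^^^^^^^^^^^^^^^^^^^^^^^^^^^^^^^^^^^^^^
ValueError: all the input array dimensions except for the concatenation axis must match exactly, but along dimension 0, the array at index 0 has size 400 and the array at index 1 has size 560
```

{"api": "servo_tool", "payload": {"commands": "0 0 0 -8 0 0 0; 0 0 0 -8 0 0 0; 0 0 0 0 0 -35 0; 0 0 0 0 20 -35 0; 0 0 0 0 40 0 0"}}

```text
time_s: 8.8
eef_pos: [0.5239, 0.0102, 0.1108]
eef_rot: [0.003, -0.48, 0.877, -0.003]
wrist_force: [-0.1, 0.8, -0.5]
opening: -0.001
grasp_force: 0.0
```

{"api": "servo_tool", "payload": {"commands": "0 0 0 0 40 0 0; 0 0 0 0 40 0 0; 0 0 0 0 40 0 0; 0 0 0 0 40 0 0; 0 0 0 0 0 0 0"}}

```text
time_s: 9.43
eef_pos: [0.3837, 0.0982, 0.107]
eef_rot: [-0.0, -0.482, 0.876, 0.0]
wrist_force: [-0.1, 0.3, 0.6]
opening: 0.0
grasp_force: 0.0
```

```bash
python3 - <<'E'
from h import *
C=np.array([.5893,-.0697,0]);o=[]
for n,z in(("top",.02),("side",.029)):
    p=px(n,[*C[:2],z]).astype(int);h=48
    im=cv2.resize(camera(n)[p[1]-h:p[1]+h,p[0]-h:p[0]+h],(400,400),interpolation=cv2.INTER_CUBIC);o.append(im);k=400/96
    f=lambda X:tuple(np.round((px(n,X)-p+h+.5)*k-.5).astype(int).tolist())
    for a in(-34,-31.5):
        t=np.radians(a);u=np.array([np.cos(t),np.sin(t)]);w=np.array([-u[1],u[0]])
        print(n,a,[f([*(C[:2]+r*u+s*w),.029]) for r,s in((.047,.01),(.047,-.01),(.0592,.01),(.0592,-.01),(.069,.008),(.069,-.008))],"ear top",[f([*(C[:2]-r*u),.049]) for r in(.034,.054)],"ctr",f([*C[:2],.029]))
cv2.imwrite("pics/c5.png",cv2.convertScaleAbs(np.hstack(o),alpha=1.6))
print(get_obs()["eef_pos"],get_obs()["time_s"])
E
```

```text
top -34 [(244, 105), (282, 129), (259, 82), (296, 106), (274, 67), (304, 86)] ear top [(169, 267), (144, 305)] ctr (207, 204)
top -31.5 [(240, 103), (278, 126), (253, 80), (292, 103), (268, 64), (299, 82)] ear top [(172, 269), (149, 308)] ctr (207, 204)
side -34 [(329, 181), (332, 218), (362, 181), (365, 217), (388, 183), (391, 212)] ear top [(108, 164), (54, 166)] ctr (204, 203)
side -31.5 [(328, 178), (333, 214), (360, 176), (366, 212), (387, 178), (392, 207)] ear top [(108, 167), (53, 170)] ctr (204, 203)
[0.38662643 0.09698122 0.10781304] 9.525
```

View pics/c5.png

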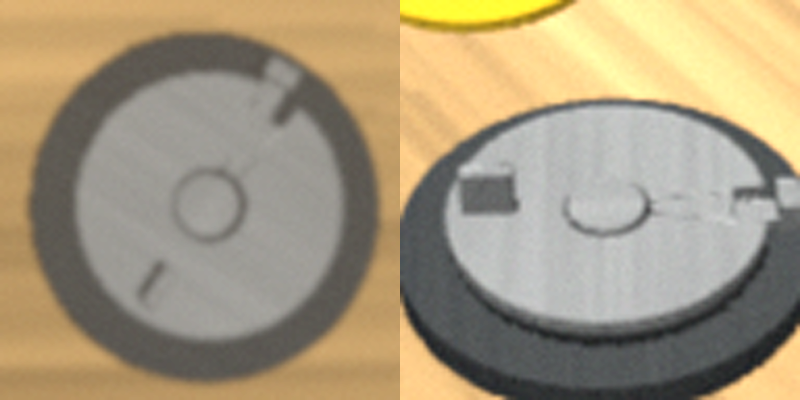

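The top view shows the notch nearly over the key (dark gap at 285,112, key block at 283,70). The ear is at (152,285), opposite. I enlarge the key area to measure what is left.

```bash
python3 - <<'E'
from h import *
C=np.array([.5893,-.0697,0]);o=[];t0=np.radians(-31.5);m=[*(C[:2]+.056*np.array([np.cos(t0),np.sin(t0)])),.027]
for n in("top","side"):
    p=px(n,m).astype(int);h=17;k=400/34
    im=np.mean([camera(n)[p[1]-h:p[1]+h,p[0]-h:p[0]+h].astype(float) for _ in range(6)],0)
    o.append(cv2.resize(im,(400,400),interpolation=cv2.INTER_CUBIC))
    f=lambda X:tuple(np.round((px(n,X)-p+h+.5)*k-.5).astype(int).tolist())
    for a in(-37,-34,-31.5):
        u=np.array([np.cos(np.radians(a)),np.sin(np.radians(a))]);w=np.array([-u[1],u[0]])
        g=lambda L:[f([*(C[:2]+r*u+s*w),z]) for r,s,z in L]
        print(n,a,"notch",g([(.047,.01,.029),(.047,-.01,.029),(.0592,.01,.029),(.0592,-.01,.029)]))
    print("key",g([(.048,.006,.021),(.048,-.006,.021)]),"block",g([(.064,.008,.029),(.064,-.008,.029),(.074,.008,.029),(.074,-.008,.029)]))
cv2.imwrite("pics/c6.png",np.clip(np.hstack(o)*1.7,0,255).astype(np.uint8))
E
```

```text
top -37 notch [(153, 233), (254, 306), (197, 171), (299, 244)]
top -34 notch [(138, 227), (244, 295), (179, 163), (284, 231)]
top -31.5 notch [(126, 222), (234, 286), (164, 157), (272, 220)]
key [(146, 234), (210, 272)] block [(189, 137), (276, 188), (221, 84), (307, 134)]
side -37 notch [(147, 173), (146, 275), (239, 173), (240, 276)]
side -34 notch [(142, 160), (149, 262), (234, 158), (243, 259)]
side -31.5 notch [(138, 150), (152, 251), (229, 145), (245, 246)]
key [(148, 215), (156, 276)] block [(267, 153), (280, 233), (342, 148), (356, 229)]
```

View pics/c6.png

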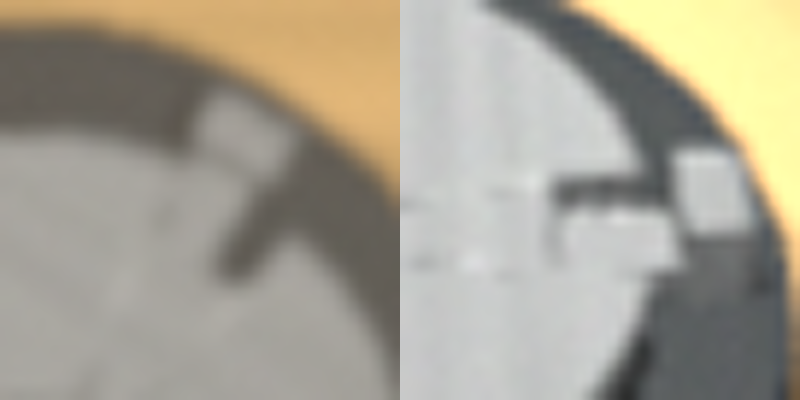

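The side crop shows the notch's far edge at row 180; the model for an aligned washer gives about 148. The notch is still around 5° short of the key (estimates run from 3 to 7°). I go back and push about 5° more.

{"api": "servo_tool", "payload": {"commands": "0 0 0 0 -40 0 0; 0 0 0 0 -50 0 0; 0 0 0 0 -50 0 0; 0 0 0 0 -50 0 0; 0 0 0 3 -28 0 0"}}

```text
time_s: 10.75
eef_pos: [0.57, -0.0248, 0.1072]
eef_rot: [0.0, -0.48, 0.877, -0.0]
wrist_force: [-0.5, -0.0, 0.8]
opening: 0.002
grasp_force: 0.0
```

{"api": "servo_tool", "payload": {"commands": "0 0 0 0 0 0 0; 0 0 0 0 0 0 0"}}

```text
time_s: 11.0
eef_pos: [0.567, -0.0228, 0.1068]
eef_rot: [-0.001, -0.48, 0.877, 0.001]
wrist_force: [0.6, -0.2, -0.6]
opening: -0.001
grasp_force: 0.0
```

```bash
python3 st.py; python3 -c "
from h import *;print(get_obs()['eef_pos'])"
```

```text
tcp r 0.05193747950172933 ang 115.36691905003384 z 0.10676005245285822 tool x -122.58013170145372 ear est 133.06691905003385 want tool x 223.06691905003385 q6 -2.822361333362169 [ 0.6175986  -0.17115908 -0.5856818 ] 11.0
[ 0.56704928 -0.02277019  0.10676005]
```

{"api": "servo_tool", "payload": {"commands": "0 0 0 0 -2 30 0; 0 0 0 0 0 30 0; 0 0 0 0 0 9 0; 0 0 0 0 0 0 0; 0 0 0 6 0 0 0"}}

```text
time_s: 11.62
eef_pos: [0.5673, -0.0293, 0.0397]
eef_rot: [0.001, -0.481, 0.877, -0.001]
wrist_force: [-0.1, -0.7, -0.6]
opening: -0.002
grasp_force: 0.0
```

{"api": "servo_tool", "payload": {"commands": "0 0 0 4 0 0 0; 0 0 0 2 0 0 0; 0 0 0 2 0 0 0; 0 0 0 2 0 0 0; 0 0 0 0 0 0 0"}}

```text
time_s: 12.25
eef_pos: [0.561, -0.0379, 0.0383]
eef_rot: [0.0, -0.48, 0.877, -0.0]
wrist_force: [-1.0, 1.0, 0.6]
opening: 0.003
grasp_force: 0.2
```

```bash
python3 st.py; python3 -c "
from h import *;print(get_obs()['eef_pos'])"
```

```text
tcp r 0.04252563005523213 ang 131.62980305735078 z 0.038341051816774524 tool x -122.58079699568816 ear est 149.32980305735077 want tool x 239.32980305735077 q6 -2.851357894228542 [-0.98282565  1.04639507  0.5656709 ] 12.25
[ 0.56104958 -0.03791411  0.03834105]
```

```bash
python3 - <<'E'
from h import *
C=np.array([.5893,-.0697,0]);t0=np.radians(-31.5);m=[*(C[:2]+.056*np.array([np.cos(t0),np.sin(t0)])),.027]
n="side";p=px(n,m).astype(int);h=17
im=np.mean([camera(n)[p[1]-h:p[1]+h,p[0]-h:p[0]+h].astype(float) for _ in range(6)],0)
cv2.imwrite("pics/c7.png",np.clip(cv2.resize(im,(400,400),interpolation=cv2.INTER_CUBIC)*1.7,0,255).astype(np.uint8))
E
```

```text
(no output)
```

View pics/c7.png

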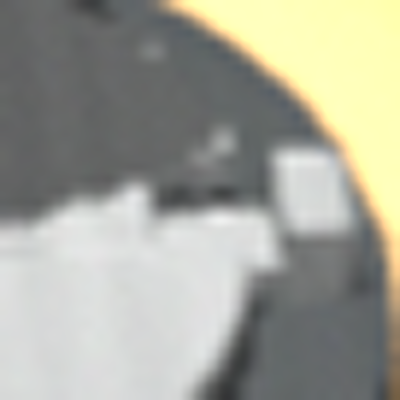

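The gripper's shadow hides the notch edge at about row 185, so this crop does not settle it. I retreat and measure the turn numerically instead, by comparing polar unwraps with the first picture.

{"api": "servo_tool", "payload": {"commands": "0 0 0 -8 0 0 0; 0 0 0 -8 0 0 0; 0 0 0 0 0 -35 0; 0 0 0 0 20 -35 0; 0 0 0 0 40 0 0"}}

```text
time_s: 13.18
eef_pos: [0.5222, 0.0077, 0.1117]
eef_rot: [0.003, -0.48, 0.877, -0.002]
wrist_force: [0.5, 1.0, -1.0]
opening: -0.002
grasp_force: 0.0
```

{"api": "servo_tool", "payload": {"commands": "0 0 0 0 40 0 0; 0 0 0 0 40 0 0; 0 0 0 0 40 0 0; 0 0 0 0 40 0 0; 0 0 0 0 0 0 0"}}

```text
time_s: 13.8
eef_pos: [0.3821, 0.0957, 0.108]
eef_rot: [-0.0, -0.482, 0.876, 0.0]
wrist_force: [0.3, -0.5, 0.3]
opening: 0.003
grasp_force: 0.0
```

```bash
cat > pol.py <<'E'
from h import *
C=np.array([.5893,-.0697])
A=np.arange(-180,180,.5)
def polar(n,im,rs,z):
    g=cv2.cvtColor(im.astype(np.float32),cv2.COLOR_BGR2GRAY)
    P=np.array([[px(n,[C[0]+r*np.cos(a),C[1]+r*np.sin(a),z]) for a in np.radians(A)] for r in rs],np.float32)
    return cv2.remap(g,P[...,0],P[...,1],cv2.INTER_CUBIC)
E
python3 - <<'E'
from pol import *
T={n:np.mean([camera(n).astype(np.float32) for _ in range(6)],0) for n in("top","side")}
np.savez("now.npz",**T)
for n in("top","side"):
    old=cv2.imread(f"pics/{n}0.png").astype(np.float32)
    # rim profiles in notch band
    rs=np.arange(.049,.0575,.001)
    for nm,im in(("old",old),("new",T[n])):
        pr=polar(n,im,rs,.029).mean(0)
        lo,hi=(-130,-85) if nm=="old" else (-55,-10)
        print(n,nm,[(float(a),int(v)) for a,v in zip(A,pr) if lo<=a<=hi][::3])
    # block
    pb=polar(n,T[n],np.arange(.066,.073,.001),.029).mean(0);print("block",[(float(a),int(v)) for a,v in zip(A,pb) if -45<=a<=-18][::2])
    # engraved lines
    for nm,im,lo,hi in(("old",old,-130,-90),("new",T[n],-55,-12)):
        pr=polar(n,im,np.arange(.022,.040,.001),.029).mean(0);print("lines",nm,[(float(a),int(v)) for a,v in zip(A,pr) if lo<=a<=hi][::2])
E
```

```text
Traceback (most recent call last):
  File "pol.py", line 6, in polar
    P=np.array([[px(n,[C[0]+r*np.cos(a),C[1]+r*np.sin(a),z]) for a in np.radians(A)] for r in rs],np.float32)
                 ~~^^^^^^^^^^^^^^^^^^^^^^^^^^^^^^^^^^^^^^^^^
  File "h.py", line 12, in px
    c,R,t=K(n); p=R@np.array(X)+t; s=p[:2]/p[2]; s=s*(1+c["k1"]*(s@s))
          ~^^^
  File "h.py", line 4, in K
    c=calibration(n); return c,np.array(c["R"]),np.array(c["t"])
ValueError: time passes only in moves, steps and waits
```

```bash
sed -i 's/^def K(n):/import functools\n@functools.cache\ndef K(n):/' h.py
cat > an.py <<'E'
from pol import *
T=np.load("now.npz")
f=lambda pr,lo,hi,s:" ".join(f"{a:g}:{int(v)}" for a,v in list((a,v) for a,v in zip(A,pr) if lo<=a<=hi)[::s])
for n in("top","side"):
    old=cv2.imread(f"pics/{n}0.png").astype(np.float32)
    for nm,im,lo,hi in(("old",old,-130,-90),("new",T[n],-55,-12)):
        print(n,nm,"rim  ",f(polar(n,im,np.arange(.049,.0575,.001),.029).mean(0),lo,hi,2))
        print(n,nm,"lines",f(polar(n,im,np.arange(.022,.042,.001),.029).mean(0),lo,hi,2))
    print("block",f(polar(n,T[n],np.arange(.066,.073,.001),.029).mean(0),-45,-18,2))
E
python3 an.py
```

```text
top old rim   -130:95 -129:95 -128:95 -127:95 -126:96 -125:96 -124:96 -123:96 -122:95 -121:93 -120:89 -119:83 -118:76 -117:68 -116:61 -115:57 -114:54 -113:54 -112:55 -111:56 -110:56 -109:56 -108:55 -107:55 -106:55 -105:55 -104:55 -103:56 -102:58 -101:63 -100:69 -99:77 -98:84 -97:90 -96:93 -95:95 -94:95 -93:95 -92:95 -91:95 -90:95
top old lines -130:94 -129:94 -128:94 -127:94 -126:93 -125:93 -124:93 -123:93 -122:94 -121:94 -120:95 -119:95 -118:95 -117:95 -116:95 -115:95 -114:94 -113:94 -112:95 -111:95 -110:95 -109:94 -108:94 -107:94 -106:94 -105:94 -104:93 -103:92 -102:92 -101:91 -100:90 -99:90 -98:91 -97:91 -96:92 -95:92 -94:93 -93:93 -92:94 -91:94 -90:94
top new rim   -55:96 -54:96 -53:96 -52:96 -51:96 -50:97 -49:97 -48:97 -47:97 -46:97 -45:97 -44:96 -43:93 -42:88 -41:81 -40:74 -39:69 -38:70 -37:76 -36:83 -35:90 -34:94 -33:96 -32:97 -31:96 -30:96 -29:95 -28:94 -27:91 -26:85 -25:79 -24:73 -23:70 -22:72 -21:78 -20:86 -19:92 -18:95 -17:97 -16:97 -15:98 -14:97 -13:97 -12:97
top new lines -55:96 -54:96 -53:96 -52:96 -51:96 -50:96 -49:96 -48:95 -47:95 -46:95 -45:95 -44:96 -43:96 -42:96 -4
[... 1370 characters left out ...]
:59 -26:60 -25:67 -24:81 -23:98 -22:110 -21:118 -20:121 -19:122 -18:122 -17:122 -16:122 -15:122 -14:122 -13:122 -12:122
side new lines -55:116 -54:116 -53:115 -52:114 -51:113 -50:112 -49:113 -48:114 -47:115 -46:117 -45:118 -44:119 -43:119 -42:119 -41:119 -40:119 -39:119 -38:119 -37:119 -36:119 -35:119 -34:119 -33:118 -32:118 -31:117 -30:116 -29:116 -28:116 -27:116 -26:117 -25:118 -24:119 -23:119 -22:120 -21:120 -20:120 -19:119 -18:119 -17:119 -16:119 -15:119 -14:120 -13:120 -12:120
block -45:63 -44:64 -43:63 -42:63 -41:63 -40:63 -39:75 -38:92 -37:106 -36:112 -35:116 -34:116 -33:116 -32:116 -31:115 -30:115 -29:115 -28:115 -27:120 -26:115 -25:98 -24:77 -23:63 -22:56 -21:55 -20:56 -19:56 -18:58
```

From the top polar profile the notch spans −40.3 to −21.3°, centre −30.8°. The block centre is −31.1°, and dark gaps show on both sides of the key, so it is aligned within about 0.5°. Next I press at r ≈ 28 mm, clear of the spindle and the ear.

{"api": "servo_tool", "payload": {"commands": "0 0 0 0 -40 0 0; 0 0 0 0 -55 0 0; 0 0 0 0 -55 0 0; 0 0 0 0 -55 0 0; 0 0 0 0 -40 0 0"}}

```text
time_s: 15.02
eef_pos: [0.5925, -0.0394, 0.108]
eef_rot: [0.0, -0.48, 0.877, -0.0]
wrist_force: [0.8, 0.7, 0.4]
opening: 0.002
grasp_force: 0.0
```

{"api": "servo_tool", "payload": {"commands": "0 0 0 0 -15 0 0; 0 0 0 0 0 0 0; 0 0 0 0 0 0 0"}}

```text
time_s: 15.4
eef_pos: [0.602, -0.0448, 0.1079]
eef_rot: [-0.001, -0.481, 0.877, 0.001]
wrist_force: [-0.2, 0.4, 0.8]
opening: 0.003
grasp_force: 0.0
```

```bash
python3 st.py; python3 -c "
from h import *;print(get_obs()['eef_pos'])"
```

```text
tcp r 0.027956340436420157 ang 63.029201043082516 z 0.1078595611580126 tool x -122.5374212900294 ear est 80.72920104308251 want tool x 170.72920104308253 q6 -2.844539567402813 [-0.21048735  0.36387962  0.78832374] 15.4
[ 0.60197922 -0.04478425  0.10785956]
```

{"api": "servo_tool", "payload": {"commands": "0 0 0 0 -2 25 0; 0 0 0 0 0 25 0; 0 0 0 0 0 18 0; 0 0 0 0 0 5 0; 0 0 0 0 0 0 0"}}

```text
time_s: 16.02
eef_pos: [0.605, -0.0467, 0.0355]
eef_rot: [0.0, -0.481, 0.877, -0.0]
wrist_force: [0.0, -0.5, 0.3]
opening: -0.003
grasp_force: 0.0
```

{"api": "servo_tool", "payload": {"commands": "0 0 0 0 0 2 0; 0 0 0 0 0 2 0; 0 0 0 0 0 2 0; 0 0 0 0 0 1 0; 0 0 0 0 0 0 0"}}

```text
time_s: 16.65
eef_pos: [0.605, -0.0469, 0.0282]
eef_rot: [-0.0, -0.48, 0.877, 0.0]
wrist_force: [0.1, 0.0, 0.1]
opening: -0.001
grasp_force: 0.0
```

{"api": "servo_tool", "payload": {"commands": "0 0 0 0 0 1 0; 0 0 0 0 0 1 0; 0 0 0 0 0 0 0"}}

```text
time_s: 17.02
eef_pos: [0.6051, -0.0469, 0.0265]
eef_rot: [0.0, -0.48, 0.877, -0.0]
wrist_force: [-0.4, 0.5, 2.3]
opening: 0.002
grasp_force: 1.0
```

{"api": "servo_tool", "payload": {"commands": "0 0 0 0 0 1 0; 0 0 0 0 0 1 0; 0 0 0 0 0 0 0"}}

```text
time_s: 17.4
eef_pos: [0.6051, -0.047, 0.0247]
eef_rot: [0.0, -0.48, 0.877, -0.0]
wrist_force: [-1.6, 0.3, 5.1]
opening: -0.002
grasp_force: 2.4
```

{"api": "servo_tool", "payload": {"commands": "0 0 0 0 0 1 0; 0 0 0 0 0 1 0; 0 0 0 0 0 0 0"}}

```text
time_s: 17.77
eef_pos: [0.6052, -0.047, 0.0227]
eef_rot: [0.0, -0.48, 0.877, -0.0]
wrist_force: [-1.6, 0.4, 5.3]
opening: 0.001
grasp_force: 2.6
```

Moving with about 5 N and already past 2 mm of travel, so it is going onto the key.

{"api": "servo_tool", "payload": {"commands": "0 0 0 0 0 1 0; 0 0 0 0 0 1 0; 0 0 0 0 0 0 0"}}

```text
time_s: 18.15
eef_pos: [0.6052, -0.047, 0.0211]
eef_rot: [0.0, -0.48, 0.877, -0.0]
wrist_force: [-3.1, 0.0, 7.7]
opening: 0.003
grasp_force: 4.1
```

{"api": "servo_tool", "payload": {"commands": "0 0 0 0 0 1 0; 0 0 0 0 0 1 0; 0 0 0 0 0 0 0"}}

```text
time_s: 18.52
eef_pos: [0.6053, -0.047, 0.021]
eef_rot: [-0.0, -0.481, 0.877, -0.0]
wrist_force: [-10.8, 2.0, 23.0]
opening: -0.001
grasp_force: 11.7
```

{"api": "servo_tool", "payload": {"commands": "0 0 0 0 0 1 0; 0 0 0 0 0 0 0; 0 0 0 0 0 0 0"}}

```text
time_s: 18.9
eef_pos: [0.6053, -0.047, 0.021]
eef_rot: [-0.0, -0.481, 0.877, -0.0]
wrist_force: [-13.7, 1.6, 31.4]
opening: -0.002
grasp_force: 15.4
```

It stops hard at z = 21 mm, the washer-top height when home. I lift off and retreat.

{"api": "servo_tool", "payload": {"commands": "0 0 0 0 0 -3 0; 0 0 0 0 0 -10 0; 0 0 0 0 0 -30 0; 0 0 0 0 0 -50 0; 0 0 0 0 0 -20 0"}}

```text
time_s: 19.52
eef_pos: [0.6068, -0.0474, 0.1336]
eef_rot: [0.002, -0.48, 0.877, -0.002]
wrist_force: [-0.3, 0.3, 0.1]
opening: 0.006
grasp_force: 0.0
```

{"api": "servo_tool", "payload": {"commands": "0 0 0 0 40 0 0; 0 0 0 0 50 0 0; 0 0 0 0 50 0 0; 0 0 0 0 50 0 0; 0 0 0 0 50 0 0"}}

```text
time_s: 20.15
eef_pos: [0.401, 0.083, 0.1296]
eef_rot: [-0.0, -0.48, 0.877, 0.0]
wrist_force: [1.0, -0.3, -0.4]
opening: 0.001
grasp_force: 0.0
```

```bash
sed 's/h=60 if n=="top" else 80/h=60/' look.py > l2.py; python3 l2.py c8
```

```text
top 301 212 0.3
side 257 236 0.3
[0.39783109 0.08444602 0.12861287] [-8.51698480e-02 -7.73139310e-02  2.10282201e+00  6.34341739e-04
  1.12115791e+00 -2.66105073e+00] [0.72792607 0.23177886 0.00902069]
```

View pics/c8.png

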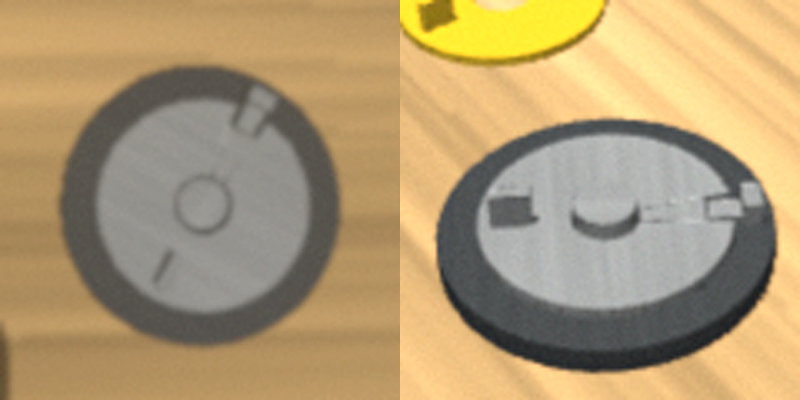

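The side view shows the washer flat on the base, the spindle standing proud at (606,212), and the key sitting in the notch at (722,207) with gaps on both sides. The arm is clear, so I hand in.

```bash
python3 -c "
from bench import *
print(hand_in())"
```

```text
the job is handed in; nothing more can be done
None
```

The washer was turned until its notch stood over the key, pressed fully home and released, then handed in at about 20 s; the nut, bolt and carton were not touched.

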